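# Move the wet cutting board to the drying stand

### The arm

A 7-joint arm with a two-finger parallel gripper is mounted at the origin on the work surface. World frame = base frame: x ahead of the robot, y to its left, z up, the work surface at z = 0. Lengths are in m, angles in rad, forces in N, time in s.
With the tool pointing down it reaches from about 0.425 to 0.875 m from the base axis. Payload 8.4 kg.
Tool frame: the origin (TCP) lies on the centre line of the jaws, within the pads' length; the fingertips stand 22 mm ahead of it and the grasp point (between the pads) lies 3 mm ahead of it; z points along the fingers, y is the line along which they close (so a half turn about z gives the same grasp; the last joint's range is limited). The gripper opens to 85 mm and grips with 20 to 120 N. Pads are 22 mm wide; open, the fingers measure 114 mm over their backs; the gripper's body (76 mm by 85 mm) begins 54 mm behind the grasp point. The pads swing forward as they close: fully open they stand 13 mm farther back than shut.
Start: joints at [-0.099, 0.333, 0.04, 1.465, -0.013, 1.343, -0.059], TCP at [0.65, -0, 0.253] pointing down, gripper open.
Joint ranges: [-2.58, 2.58], [-0.38, 2.09], [-1.3, 1.39], [0.25, 2.4], [-1.5, 4.64], [0.08, 2.09], [-2.65, 2.65]. Speed limits (rad/s): [2.22, 2.22, 2.79, 2.79, 3.14, 3.14, 3.14].

### API

Orientations are given as a unit quaternion [x, y, z, w].
In Python, from rig import r, read_camera, camera_params, order gives the robot as it stands. The module is installed in compiled form; this text tells all that it offers.
- The arm moves only by the tool jog_arm, never from a script. Its arguments are lists of equal length, an entry for each row: "travel": the shift along the tool's x, y, z in cm, a list of three; "turn": the turn about the tool's z in degrees; "claw": the opening, from 0 (shut) to 1 (fully open). In form: {"travel": [[x, y, z], ...], "turn": [turn, ...], "claw": [claw, ...]}. A call has exactly 5 rows; each row shifts and turns the commanded pose from where the row before left it, along the tool's axes as they then stand; what a row does not reach is not made up. A row lasts 1/12 s, in which the tool goes at most 41.7 mm and 7.16 degrees, less where a joint would pass 70% of its speed; a pose out of reach is approached as far as the arm can. A call is refused whole if a number of a shift passes 4.17 or a number of a turn 7.16, either way. A call with a gripper value outside its range is refused whole. The fingers move at their own pace and stop on an object; "newtons" is the grip in N (left out, the last holds). Time passes only in rows, so rows that do not move let the fingers close, or fill a call up. It gives the time, the measured TCP pose, the force, the opening and the grip force at its end, in the units of the state.
- r.sense(): the state, without advancing time (a new reading comes with each control period).
- read_camera(name): name is "scene" or "side" or "wrist"; returns the picture (384x512x3 uint8, red, green, blue); there is no depth.
- camera_params(name): a dict with "fovy" (degrees; the focal length in pixels is half the picture's height over the tangent of half this angle, whatever the lens; pixels are square), "cx", "cy" (the principal point, pixels), "R" (3x3) and "t" (3): a world point X has camera coordinates R X + t; the wrist camera has in their place "mount" (4x4, takes a point from camera to tool coordinates, whose origin is the TCP and whose axes are the flange's). Camera axes: x right, y down, z forward; pixel columns grow to the right and rows downward; lengths in m; the calibration is good to about 2 mm. A picture is of the moment at which its call begins: read the wrist's pose just before it. camera_params takes no time and is no camera call.
- order.sign_off(): hands the job in; it is judged then, once.
The state is a dict: "clock": time; "qpos": joint angles; "joint_vel": joint speeds; "effort": joint torques, N m; "tool_pos": TCP position; "tool_rot": TCP orientation; "contact_force": force on the tool from outside, world axes, zero at the start; "ft_torque": the same for the moment, N m; "grip_width": finger opening in m; "grasp_force": force on a finger pad.
Only numpy, scipy, OpenCV 4.12 (cv2) and the standard library are available. Lean on these libraries where they do the work, as an engineer would, in place of code of your own. Each camera call takes 0.05 s, during which the arm holds its last target. There are 200 camera calls.

### The job

The green cutting board has just been washed and is still wet. Slide it up out of its slot in the white board rack, carry it to the black drying stand and lower it in between the two wire hoops, standing on its long edge; let go only once it is down on the stand's tray. Leave the red and blue boards in their slots.

Things in the scene. Friction and masses are not known exactly. Their poses are not given: they have to be found in the camera images.
- board_green: Green cutting board, 210 mm long (x), 12 thick (y), 130 high (z), 0.3 kg, upright on a long edge; origin: middle of its lower edge. Starts loose in one of three parallel slots, 70 mm apart, of a fixed white rack, lower edge 12 mm above the counter. Wire hoops on both sides, 18 mm apart, rise to 68 mm above the counter: the upper 74 mm of the board is free and it must rise 56 mm to clear them.
- board_red: Red cutting board, a bystander of the green one's size, standing in another slot of the white rack; it stays there. Origin: middle of its lower long edge; x along its 210 mm length, y through its 12 mm thickness, z up. A bar 38 mm high crosses the rack at both ends of the boards.
- board_blue: Blue cutting board, a bystander of the green one's size, standing in another slot of the white rack; it stays there. Origin: middle of its lower long edge; x along its 210 mm length, y through its 12 mm thickness, z up. A bar 38 mm high crosses the rack at both ends of the boards.
- stand: Black drying stand, fixed: tray 270 mm long (x), 100 wide (y), rim 14 high, floor 6 mm above the counter; origin: centre of its underside, on the counter. Two steel wire hoops, 146 mm long, 68 high, run along x at y = -22 and +22 mm: the slot between them is 38 mm wide. Inside length 262 mm: a board has 26 mm of play each way in x, 13 mm in y. Once released it may lean on a hoop.

How it is judged:
On the way, in this order (a step that is already met when the one before it is completed fails the run):
1. the green board is drawn up clear of its slot, upright (lower edge over 75 mm above the counter, within 20 degrees of vertical) (height (world z) of board_green above 0.075 m and angle between board_green's own z axis and vertical below 0.35 rad), for 0.1 s.
2. still held by the fingers, the green board is lowered between the stand's hoops until its lower edge is within 25 mm of the tray floor (x of board_green in the frame of stand between -0.035 and 0.035 m and y of board_green in the frame of stand between -0.024 and 0.024 m and z of board_green in the frame of stand below 0.031 m and contact force between the fingers and board_green above 1 N), for 0.05 s.
At the end, for the whole second after the job is handed in: The green board rests still and released on the tray between the hoops, on its long edge: lower edge within 10 mm of the tray floor, middle within 35 mm of centre along and 24 mm across the slot, within 15 degrees of its line, leaning at most 34. Red and blue boards within 30 mm of their starts (x of board_green in the frame of stand between -0.035 and 0.035 m and y of board_green in the frame of stand between -0.024 and 0.024 m and z of board_green in the frame of stand between -0.002 and 0.016 m and angle between board_green's own z axis and vertical below 0.6 rad and angle between the x axis of board_green and the x axis of stand, either way round below 0.26 rad and linear speed of board_green below 0.03 m/s and angular speed of board_green below 0.2 rad/s and distance of each of board_red, board_blue from where it was at the start of the episode below 0.03 m); the robot touches nothing.
It fails at once if the red or the blue board is moved by more than 40 mm or lifted out of its slot (distance of any of board_red, board_blue from where it was at the start of the episode above 0.04 m).
It also fails if it takes over 48 s, if anything falls off the work surface, if the arm or the gripper's body presses on something with over 40 N, if the wrist force passes 120 N, or if a joint passes its speed limit or range.

## Working session

There is one attempt and no reset: what is moved stays moved. The work goes in short steps, Python scripts to look and compute and a tool call to move; the robot and the scene stay as the last step left them, time stands still between calls to the robot, and variables do not carry over. Pictures are saved under pics/ and viewed, at most 10 in all, crops included, and the job is handed in when it is done.

Besides the shell and the picture viewer there is one more tool, called after "Request:" as name([rows], argument=value, ...), one row to a line, values as JSON. jog_arm: Moves the arm, as the interface text tells. Its arguments: {"type":"object","properties":{"travel":{"type":"array"},"turn":{"type":"array"},"claw":{"type":"array"},"newtons":{"type":"number"}},"required":["travel","turn","claw"]}

```bash
mkdir -p pics
python3 - <<'E'
from rig import r, read_camera, camera_params
import cv2,numpy as np
for n in ("scene","side","wrist"):
    cv2.imwrite(f"pics/{n}0.png",read_camera(n)[:,:,::-1]); p=camera_params(n)
    print(n,{k:np.round(v,4).tolist() for k,v in p.items()})
s=r.sense();print(s)
E
python3 -c "
import cv2,numpy as np
a=cv2.imread('pics/scene0.png');b=cv2.imread('pics/side0.png')
cv2.imwrite('pics/s0.png',cv2.resize(a,(800,600),interpolation=cv2.INTER_CUBIC))
cv2.imwrite('pics/d0.png',cv2.resize(b,(800,600),interpolation=cv2.INTER_CUBIC))"
```

```text
scene {'fovy': 45.5304, 'cx': 259.8315, 'cy': 196.2218, 'R': [[-0.4786, 0.878, 0.0072], [0.7201, 0.3972, -0.569], [-0.5024, -0.2672, -0.8223]], 't': [0.2666, -0.3672, 1.1561]}
side {'fovy': 42.9953, 'cx': 255.7773, 'cy': 194.1353, 'R': [[0.9107, -0.413, -0.0053], [-0.2359, -0.5096, -0.8274], [0.339, 0.7548, -0.5616]], 't': [-0.5133, 0.169, 0.8539]}
wrist {'fovy': 70.161, 'cx': 254.6401, 'cy': 189.9001, 'mount': [[-0.0019, -0.9554, -0.2952, 0.0762], [1.0, -0.0019, -0.0003, 0.0004], [-0.0003, -0.2952, 0.9554, -0.1207], [0.0, 0.0, 0.0, 1.0]]}
{'clock': 0.15, 'qpos': array([-0.09920463,  0.33374335,  0.03990378,  1.46606087, -0.01342722,
        1.3433211 , -0.05852519]), 'joint_vel': array([-0.00042957, -0.00174986, -0.00051111, -0.00177351,  0.00041968,
       -0.00074056, -0.00013196]), 'effort': array([ 1.83829346e-03, -6.59043789e+01,  1.36682332e+00, -4.05872834e+01,
        1.70135766e-02,  9.73434420e-03, -6.22943548e-05]), 'tool_pos': array([ 6.49667231e-01, -2.58466171e-05,  2.52632934e-01]), 'tool_rot': array([ 7.07131220e-01,  7.07082058e-01, -4.70220987e-04, -4.24079046e-04]), 'contact_force': array([-0.87710592, -0.95912239,  0.66406474]), 'ft_torque': array([-0.0084532 , -0.00493909, -0.01067775]), 'grasp_force': 0.0, 'grip_width': 0.08534253886895417}
```

View pics/s0.png

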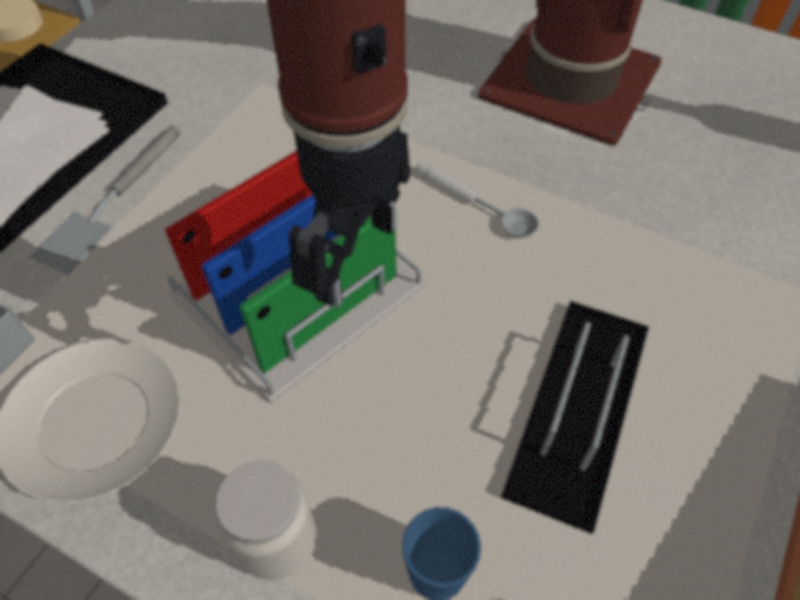

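View pics/d0.png

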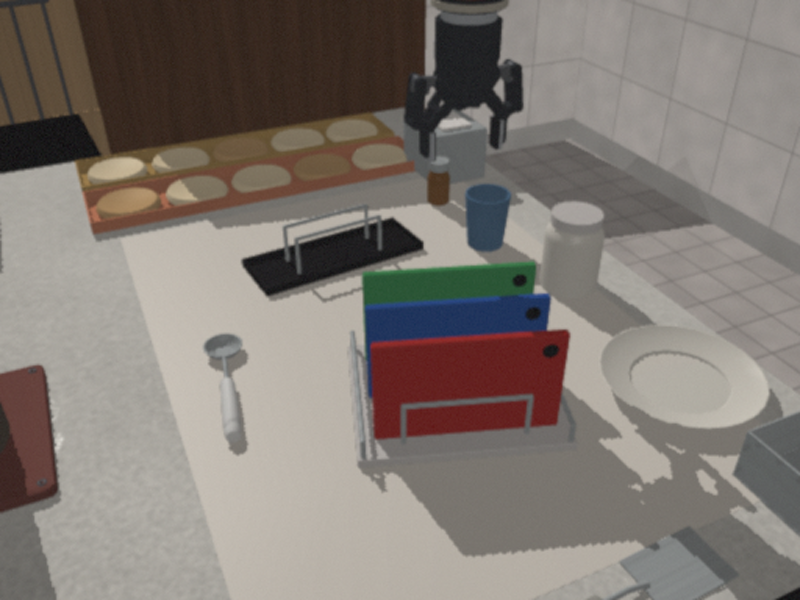

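The scene view shows the green board nearest the stand, with its top left corner at (242,305) enlarged. The stand's corners are at about (570,302), (648,326), (594,531) and (503,495). The side view shows green furthest back, its top edge running (363,272) to (535,263).

```bash
cat > h.py <<'E'
import numpy as np
from rig import r, camera_params
from scipy.spatial.transform import Rotation as Ro
def cam(n,s=None):
    p=camera_params(n)
    if n=="wrist":
        s=s or r.sense(); T=np.eye(4);T[:3,:3]=Ro.from_quat(s['tool_rot']).as_matrix();T[:3,3]=s['tool_pos']
        M=np.linalg.inv(T@np.array(p['mount']));R,t=M[:3,:3],M[:3,3]
    else: R,t=np.array(p['R']),np.array(p['t'])
    return R,t,192/np.tan(np.radians(p['fovy'])/2),p['cx'],p['cy']
def back(n,u,v,z,sc=1.0,s=None):
    R,t,f,cx,cy=cam(n,s);d=R.T@np.array([((u+.5)/sc-.5-cx)/f,((v+.5)/sc-.5-cy)/f,1]);c=-R.T@t
    return c+d*(z-c[2])/d[2]
def proj(n,X,sc=1.0,s=None):
    R,t,f,cx,cy=cam(n,s);q=R@np.array(X)+t
    return ((q[:2]/q[2]*f+[cx,cy])+.5)*sc-.5
E
python3 - <<'E'
from h import *
S=1.5625
for n,z,pts in [("scene",.014,[(570,302),(648,326),(594,531),(503,495)]),("side",.014,[(243,263),(270,291),(423,243),(393,223)]),
 ("scene",.068,[(588,324),(545,453),(627,337),(585,468)]),("side",.068,[(286,228),(367,208),(297,240),(381,219)]),
 ("scene",.142,[(242,305)]),("side",.142,[(363,272),(535,263),(366,304),(550,296),(371,340),(568,332)])]:
    for p in pts: print(n,z,p,np.round(back(n,*p,z,S),4))
E
python3 -c "
import cv2
cv2.imwrite('pics/w0.png',cv2.resize(cv2.imread('pics/wrist0.png'),(800,600),interpolation=cv2.INTER_CUBIC))"
```

```text
scene 0.014 (570, 302) [0.4247 0.1595 0.014 ]
scene 0.014 (648, 326) [0.4123 0.2557 0.014 ]
scene 0.014 (594, 531) [0.6805 0.2845 0.014 ]
scene 0.014 (503, 495) [0.6906 0.1878 0.014 ]
side 0.014 (243, 263) [0.4092 0.2415 0.014 ]
side 0.014 (270, 291) [0.4245 0.1481 0.014 ]
side 0.014 (423, 243) [0.6861 0.1809 0.014 ]
side 0.014 (393, 223) [0.6701 0.2626 0.014 ]
scene 0.068 (588, 324) [0.4841 0.1928 0.068 ]
scene 0.068 (545, 453) [0.6517 0.2094 0.068 ]
scene 0.068 (627, 337) [0.4795 0.237  0.068 ]
scene 0.068 (585, 468) [0.6473 0.2502 0.068 ]
side 0.068 (286, 228) [0.4771 0.2235 0.068 ]
side 0.068 (367, 208) [0.6127 0.2329 0.068 ]
side 0.068 (297, 240) [0.4807 0.1814 0.068 ]
side 0.068 (381, 219) [0.6181 0.1897 0.068 ]
scene 0.142 (242, 305) [ 0.6863 -0.121   0.142 ]
side 0.142 (363, 272) [ 0.4922 -0.0535  0.142 ]
side 0.142 (535, 263) [ 0.6876 -0.1215  0.142 ]
side 0.142 (366, 304) [ 0.4699 -0.1174  0.142 ]
side 0.142 (550, 296) [ 0.6637 -0.1895  0.142 ]
side 0.142 (371, 340) [ 0.4494 -0.1811  0.142 ]
side 0.142 (568, 332) [ 0.6425 -0.2549  0.142 ]
```

View pics/w0.png

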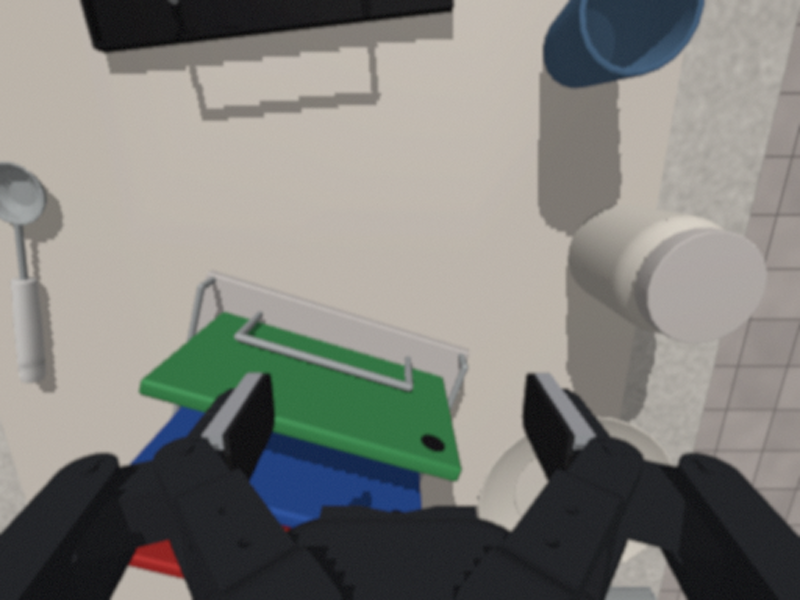

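The wrist view shows the green top edge running from (143,383) to (460,470) enlarged. The side view gives a board length of 207 mm, against 210 mm stated, with yaw about −19° and centre about (0.588, −0.093). I'll move above it and look again with the wrist camera.

Request:
jog_arm([
  [-1.9,-1.2,0],
  [-1.9,-1.2,0],
  [-1.9,-1.2,0],
  [-1.8,-1.3,0],
  [-1.8,-1.3,0],
], turn=[0,0,0,0,0], claw=[1,1,1,1,1])

```text
clock: 0.57
tool_pos: [0.5871, -0.0939, 0.253]
tool_rot: [0.707, 0.707, -0.0, -0.0]
contact_force: [-0.9, -0.6, 0.5]
grip_width: 0.0857
grasp_force: 0.0
```

Request:
jog_arm([
  [0,0,0],
  [0,0,0],
  [0,0,0],
  [0,0,0],
  [0,0,0],
], turn=[-7.1,-7.1,-7.1,-7.1,-7.1], claw=[1,1,1,1,1])

```text
clock: 0.98
tool_pos: [0.5878, -0.093, 0.2531]
tool_rot: [0.455, 0.89, -0.0, -0.0]
contact_force: [0.9, 0.3, -0.5]
grip_width: 0.0851
grasp_force: 0.0
```

Request:
jog_arm([
  [0,0,0],
  [0,0,0],
  [0,0,0],
  [0,0,0],
  [0,0,0],
], turn=[-7.1,-7.1,-7.1,-7.1,-7.1], claw=[0.7,0.7,0.7,0.7,0.7])

```text
clock: 1.4
tool_pos: [0.5878, -0.093, 0.253]
tool_rot: [0.162, 0.987, -0.0, -0.0]
contact_force: [0.4, 0.3, 0.8]
grip_width: 0.0598
grasp_force: 0.0
```

Run:
```python
from h import *; from rig import read_camera; import cv2,pickle
# old wrist picture
s0=dict(tool_rot=[.70713122,.70708206,-4.7e-4,-4.24e-4],tool_pos=np.array([.64967,0,.25263]))
for p in [(143,383),(460,470)]: print('old',back("wrist",*p,.142,1.5625,s0))
s=r.sense(); im=read_camera("wrist"); pickle.dump(s,open('s1.pkl','wb'))
cv2.imwrite('pics/w1.png',cv2.resize(im[:,:,::-1],(800,600),interpolation=cv2.INTER_CUBIC))
print(s['clock'],s['tool_pos'],Ro.from_quat(s['tool_rot']).as_matrix().round(4).tolist(),s['qpos'].round(2),s['grip_width'])
```

```text
old [ 0.49589495 -0.05039929  0.142     ]
old [ 0.69016717 -0.11376253  0.142     ]
1.4 [ 0.58779203 -0.09300028  0.25299861] [[-0.9475, 0.3198, -0.0007], [0.3198, 0.9475, 0.0001], [0.0006, -0.0002, -1.0]] [ 0.12  0.23 -0.04  1.6   0.01  1.31  1.32] 0.05980784897903393
```

View pics/w1.png

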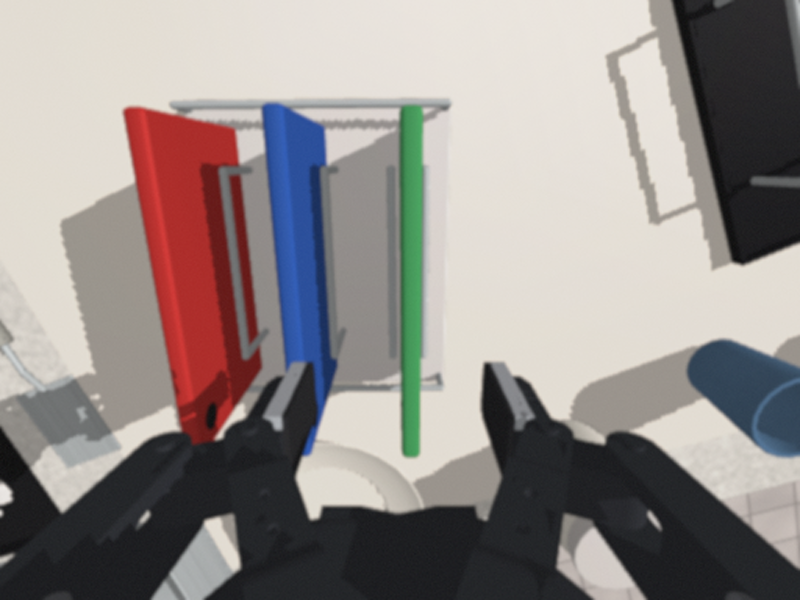

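The green top edge runs straight down the image from (412,105) to (411,456), centred at column 411, so the yaw matches.

Run:
```python
from h import *; import pickle
s=pickle.load(open('s1.pkl','rb')); Rt=Ro.from_quat(s['tool_rot']).as_matrix()
P=[back("wrist",*p,.142,1.5625,s) for p in [(412,105),(411,456)]]
for X in P: print(X, Rt.T@(X-s['tool_pos']))
m=(P[0]+P[1])/2;print(np.linalg.norm(P[0]-P[1]),m,Rt.T@(m-s['tool_pos']))
```

```text
[ 0.4918689  -0.05234969  0.142     ] [0.1038154  0.00785608 0.11106329]
[ 0.6883139  -0.11765088  0.142     ] [-0.10319658  0.00880891  0.11093177]
0.20701421674811027 [ 0.5900914  -0.08500028  0.142     ] [0.00030941 0.0083325  0.11099753]
```

Request:
jog_arm([
  [0,0.8,0],
  [0,0,3],
  [0,0,3],
  [0,0,3],
  [0,0,2],
], turn=[0,0,0,0,0], claw=[0.7,0.7,0.7,0.7,0.7])

```text
clock: 1.87
tool_pos: [0.5895, -0.0845, 0.1404]
tool_rot: [0.167, 0.986, -0.0, -0.001]
contact_force: [-0.5, 0.5, 0.5]
grip_width: 0.0597
grasp_force: 0.0
```

Request:
jog_arm([
  [0,0,1.5],
  [0,0,1],
  [0,0,0.5],
  [0,0,0],
  [0,0,0],
], turn=[0,0,0,0,0], claw=[0.5,0.5,0.5,0.5,0.5])

```text
clock: 2.28
tool_pos: [0.5911, -0.0853, 0.114]
tool_rot: [0.166, 0.986, 0.0, 0.0]
contact_force: [-0.2, 0.0, 0.4]
grip_width: 0.0424
grasp_force: 0.0
```

Request:
jog_arm([
  [0,0,0],
  [0,0,0],
  [0,0,0],
  [0,0,0],
  [0,0,0],
], turn=[0,0,0,0,0], claw=[0.3,0.2,0.1,0,0], newtons=80)

```text
clock: 2.7
tool_pos: [0.5912, -0.0857, 0.1145]
tool_rot: [0.165, 0.986, -0.0, 0.001]
contact_force: [0.5, -0.4, 6.7]
grip_width: 0.0111
grasp_force: 79.1
```

Request:
jog_arm([
  [0,0,0],
  [0,0,0],
  [0,0,0],
  [0,0,0],
  [0,0,0],
], turn=[0,0,0,0,0], claw=[0,0,0,0,0])

```text
clock: 3.12
tool_pos: [0.5912, -0.0857, 0.1145]
tool_rot: [0.165, 0.986, 0.0, 0.001]
contact_force: [-0.7, 0.4, 7.1]
grip_width: 0.0115
grasp_force: 79.1
```

Gripped: width 11.5 mm, 79 N. Lifting slowly at first.

Request:
jog_arm([
  [0,0,-0.5],
  [0,0,-0.5],
  [0,0,-0.7],
  [0,0,-0.8],
  [0,0,-0.8],
], turn=[0,0,0,0,0], claw=[0,0,0,0,0])

```text
clock: 3.53
tool_pos: [0.5905, -0.0853, 0.1471]
tool_rot: [0.165, 0.986, 0.0, -0.0]
contact_force: [-0.0, 0.5, -3.7]
grip_width: 0.0115
grasp_force: 77.9
```

Request:
jog_arm([
  [0,0,-1.2],
  [0,0,-1.2],
  [0,0,-1.2],
  [0,0,-1.2],
  [0,0,-1.2],
], turn=[0,0,0,0,0], claw=[0,0,0,0,0])

```text
clock: 3.95
tool_pos: [0.5907, -0.0855, 0.2079]
tool_rot: [0.165, 0.986, 0.0, 0.0]
contact_force: [0.6, 0.0, -3.4]
grip_width: 0.0109
grasp_force: 77.9
```

Request:
jog_arm([
  [0,0,-1],
  [0,0,-1],
  [0,0,0],
  [0,0,0],
  [0,0,0],
], turn=[0,0,0,0,0], claw=[0,0,0,0,0])

```text
clock: 4.37
tool_pos: [0.5903, -0.0854, 0.2257]
tool_rot: [0.165, 0.986, -0.0, -0.0]
contact_force: [-0.8, -0.4, -3.5]
grip_width: 0.0113
grasp_force: 77.9
```

Run:
```python
from h import *; from rig import read_camera; import cv2,pickle
S={}
im=[read_camera(n) for n in ("scene","side")]; s=r.sense(); w=read_camera("wrist"); pickle.dump(s,open('s2.pkl','wb'))
cv2.imwrite('pics/side2.png',im[1][:,:,::-1]);cv2.imwrite('pics/wrist2.png',w[:,:,::-1])
A=[cv2.resize(i[:,:,::-1],(400,300),interpolation=cv2.INTER_AREA) for i in im]
big=cv2.resize(w[:240,:,::-1],(800,375))[:300]
cv2.imwrite('pics/m2.png',np.vstack([np.hstack(A),big]))
print(s['clock'],s['tool_pos'],s['grip_width'],s['grasp_force'],s['contact_force'])
```

```text
4.4667 [ 0.59013691 -0.08542083  0.22538879] 0.010861959879121322 77.93206214904785 [ 0.44496933  0.19652789 -2.48725753]
```

View pics/m2.png

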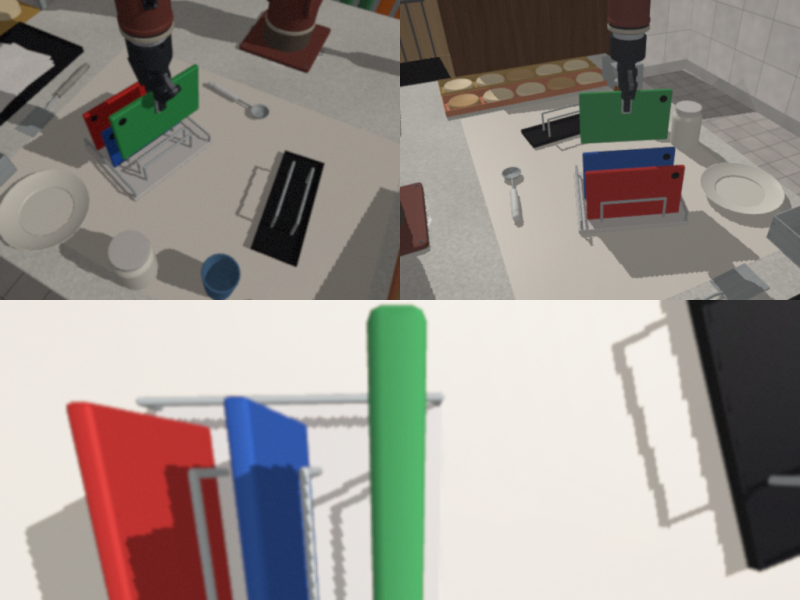

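The board is held level and clear of the hoops, and red and blue are still seated. I'll move it sideways first, away from blue, then turn it to the stand's heading and stop about 11 cm short.

Request:
jog_arm([
  [0,1.5,0],
  [0,2.5,0],
  [0,2.5,0],
  [0,2.5,0],
  [0,1,0],
], turn=[0,0,0,0,0], claw=[0,0,0,0,0])

```text
clock: 4.93
tool_pos: [0.6235, 0.0137, 0.2256]
tool_rot: [0.163, 0.987, 0.001, -0.001]
contact_force: [-0.4, 0.5, -1.8]
grip_width: 0.0112
grasp_force: 78.0
```

Request:
jog_arm([
  [0,0,0],
  [0,0,0],
  [0,0,0],
  [0,0,0],
  [0,0,0],
], turn=[-4,-6,-6,-6,-3.4], claw=[0,0,0,0,0])

```text
clock: 5.35
tool_pos: [0.6229, 0.0087, 0.2257]
tool_rot: [-0.059, 0.998, -0.0, -0.001]
contact_force: [0.5, 0.1, -2.8]
grip_width: 0.0111
grasp_force: 78.0
```

Request:
jog_arm([
  [0.8,1.5,0],
  [1.2,2.5,0],
  [1.2,2.5,0],
  [1.2,2.5,0],
  [0.5,1,0],
], turn=[0,0,0,0,0], claw=[0,0,0,0,0])

```text
clock: 5.77
tool_pos: [0.5609, 0.1072, 0.2261]
tool_rot: [-0.057, 0.998, 0.001, -0.001]
contact_force: [-1.3, 1.7, -3.9]
grip_width: 0.0107
grasp_force: 78.3
```

Request:
jog_arm([
  [0,0,0],
  [0,0,0],
  [0,0,0],
  [0,0,0],
  [0,0,0],
], turn=[0,0,0,0,0], claw=[0,0,0,0,0])

```text
clock: 6.18
tool_pos: [0.5637, 0.1019, 0.2261]
tool_rot: [-0.055, 0.998, -0.0, -0.0]
contact_force: [-0.8, 0.4, -3.6]
grip_width: 0.0107
grasp_force: 78.2
```

Run:
```python
from h import *; from rig import read_camera; import cv2,pickle
s=r.sense(); w=read_camera("wrist"); pickle.dump(s,open('s3.pkl','wb'))
cv2.imwrite('pics/w3.png',cv2.resize(w[:,:,::-1],(800,600),interpolation=cv2.INTER_CUBIC))
print(s['clock'],s['tool_pos'],s['grip_width'],s['grasp_force'],s['contact_force'])
```

```text
6.1833 [0.56370726 0.10185194 0.22609687] 0.010746623863240679 78.22440147399902 [-0.79291061  0.41972159 -3.605901  ]
```

View pics/w3.png

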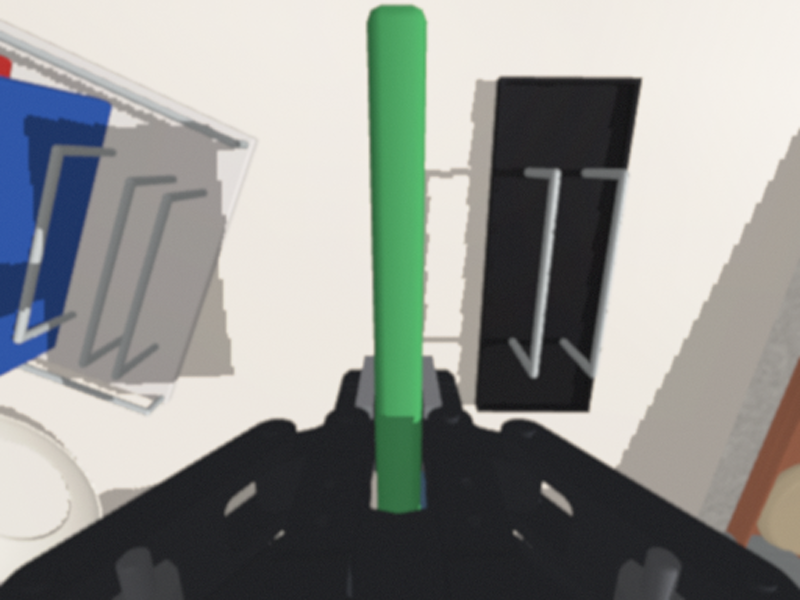

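The view from above shows the stand clearly. Its rim corners are at (498,79), (641,79), (590,411) and (477,409). The hoop tops run (556,172) to (534,376) and (623,173) to (594,376).

Run:
```python
from h import *; import pickle
s=pickle.load(open('s3.pkl','rb')); Rt=Ro.from_quat(s['tool_rot']).as_matrix()
def go(z,pts):
    P=np.array([Rt.T@(back("wrist",*p,z,1.5625,s)-s['tool_pos']) for p in pts]);print(z,(P*1000).round(1).tolist(),'mean',(P.mean(0)*1000).round(1));return P
P=go(.014,[(498,79),(641,79),(590,411),(477,409)])
for i,j in [(0,3),(1,2),(0,1),(3,2)]: d=P[i]-P[j];print(i,j,np.linalg.norm(d),np.degrees(np.arctan2(d[1],d[0])))
P=go(.066,[(556,172),(534,376),(623,173),(594,376)])
for i,j in [(0,1),(2,3),(0,2),(1,3)]: d=P[i]-P[j];print(i,j,np.linalg.norm(d),np.degrees(np.arctan2(d[1],d[0])))
B=go(.226-.1145+.142,[(396,8)])
```

```text
0.014 [[132.5, 71.3, 212.1], [132.3, 172.1, 212.1], [-134.7, 171.2, 212.0], [-132.4, 70.5, 212.0]] mean [ -0.6 121.3 212.1]
0 3 0.2649189497835341 0.17191606698387946
1 2 0.26701514871580273 0.1903028787740284
0 1 0.10076188209232206 -89.90082090794452
3 2 0.10069535160295161 -88.70806566088217
0.066 [[70.4, 100.4, 160.1], [-72.6, 99.8, 160.0], [69.7, 142.8, 160.1], [-72.7, 143.6, 160.0]] mean [ -1.3 121.6 160.1]
0 1 0.14302323196969913 0.26952542845762334
2 3 0.14243902277972578 -0.31004530086648907
0 2 0.04240452869609311 -89.07240853885473
1 3 0.04384266185692056 -89.86700584869273
0.2535 [[103.5, 0.2, -27.4]] mean [103.5   0.2 -27.4]
```

The sizes check out at 265×101 mm, with the hoops 43 mm apart and the yaw aligned to 0.2°. The stand is 12.1 cm away along tool y.

Request:
jog_arm([
  [0,1.5,0],
  [0,3,0],
  [0,3.2,0],
  [0,3,0],
  [0,1.4,0],
], turn=[0,0,0,0,0], claw=[0,0,0,0,0])

```text
clock: 6.65
tool_pos: [0.5487, 0.2276, 0.2263]
tool_rot: [-0.058, 0.998, 0.001, -0.0]
contact_force: [-1.1, 0.9, -2.6]
grip_width: 0.0114
grasp_force: 78.3
```

Request:
jog_arm([
  [0,0,0],
  [0,0,0],
  [0,0,0.5],
  [0,0,1],
  [0,0,1],
], turn=[0,0,0,0,0], claw=[0,0,0,0,0])

```text
clock: 7.07
tool_pos: [0.5503, 0.2218, 0.2004]
tool_rot: [-0.055, 0.999, -0.0, 0.0]
contact_force: [0.5, 0.3, -2.9]
grip_width: 0.0113
grasp_force: 78.3
```

Run:
```python
from h import *; from rig import read_camera; import cv2,pickle
s=r.sense(); w=read_camera("wrist"); s3=pickle.load(open('s3.pkl','rb')); Rt=Ro.from_quat(s3['tool_rot']).as_matrix()
cv2.imwrite('pics/w4.png',cv2.resize(w[:,:,::-1],(800,600),interpolation=cv2.INTER_CUBIC))
print(s['clock'],s['tool_pos'],(Rt.T@(s['tool_pos']-s3['tool_pos'])*1000).round(1),'want [-1 121.4]',Ro.from_quat(s['tool_rot']).as_matrix().round(3).tolist())
```

```text
7.0667 [0.55028874 0.22177302 0.20042355] [  0.2 120.7  25.6] want [-1 121.4] [[-0.994, -0.109, 0.0], [-0.109, 0.994, -0.0], [-0.0, -0.0, -1.0]]
```

View pics/w4.png

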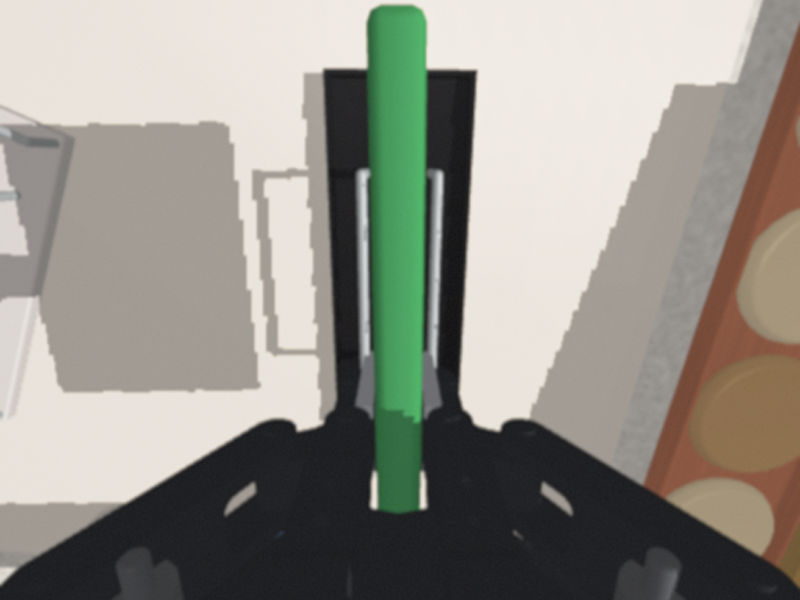

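The board sits centred between the hoops, which appear at columns 363 and 437 with the board at 397, parallel to them. Lowering it now.

Request:
jog_arm([
  [0,0,1.5],
  [0,0,1.5],
  [0,0,1.5],
  [0,0,1.2],
  [0,0,1],
], turn=[0,0,0,0,0], claw=[0,0,0,0,0])

```text
clock: 7.53
tool_pos: [0.5494, 0.2225, 0.1326]
tool_rot: [-0.055, 0.998, -0.0, -0.001]
contact_force: [-0.7, -0.4, -2.7]
grip_width: 0.011
grasp_force: 78.4
```

Request:
jog_arm([
  [0,0,0.6],
  [0,0,0.5],
  [0,0,0.4],
  [0,0,0.3],
  [0,0,0.1],
], turn=[0,0,0,0,0], claw=[0,0,0,0,0])

```text
clock: 7.95
tool_pos: [0.5499, 0.2233, 0.1152]
tool_rot: [-0.056, 0.998, 0.0, 0.0]
contact_force: [0.1, 0.6, -3.6]
grip_width: 0.0108
grasp_force: 78.4
```

Request:
jog_arm([
  [0,0,0.1],
  [0,0,0.1],
  [0,0,0.1],
  [0,0,0],
  [0,0,0],
], turn=[0,0,0,0,0], claw=[0,0,0,0,0])

```text
clock: 8.37
tool_pos: [0.5499, 0.2233, 0.1125]
tool_rot: [-0.056, 0.998, 0.0, 0.0]
contact_force: [-0.4, -0.4, -3.0]
grip_width: 0.011
grasp_force: 78.4
```

Request:
jog_arm([
  [0,0,0.1],
  [0,0,0.1],
  [0,0,0.1],
  [0,0,0],
  [0,0,0],
], turn=[0,0,0,0,0], claw=[0,0,0,0,0])

```text
clock: 8.78
tool_pos: [0.5498, 0.2232, 0.1092]
tool_rot: [-0.056, 0.998, -0.0, -0.0]
contact_force: [-0.1, 0.1, -2.5]
grip_width: 0.0111
grasp_force: 78.4
```

Request:
jog_arm([
  [0,0,0.1],
  [0,0,0],
  [0,0,0],
  [0,0,0],
  [0,0,0],
], turn=[0,0,0,0,0], claw=[0,0,0,0,0])

```text
clock: 9.2
tool_pos: [0.5499, 0.2234, 0.1085]
tool_rot: [-0.056, 0.998, 0.0, 0.0]
contact_force: [-0.2, -1.0, -0.5]
grip_width: 0.011
grasp_force: 78.7
```

Request:
jog_arm([
  [0,0,0.1],
  [0,0,0],
  [0,0,0],
  [0,0,0],
  [0,0,0],
], turn=[0,0,0,0,0], claw=[0,0,0,0,0])

```text
clock: 9.62
tool_pos: [0.5499, 0.2234, 0.1085]
tool_rot: [-0.056, 0.998, 0.0, 0.0]
contact_force: [-4.0, -2.0, 8.7]
grip_width: 0.0112
grasp_force: 80.0
```

It is down: the wrist force went from −3 N to +8.7 N at exactly the predicted height. Releasing.

Request:
jog_arm([
  [0,0,0],
  [0,0,0],
  [0,0,0],
  [0,0,0],
  [0,0,0],
], turn=[0,0,0,0,0], claw=[0.15,0.2,0.25,0.3,0.35], newtons=20)

```text
clock: 10.03
tool_pos: [0.5498, 0.2232, 0.1072]
tool_rot: [-0.056, 0.998, -0.0, -0.0]
contact_force: [-0.3, -1.1, -0.0]
grip_width: 0.0299
grasp_force: 0.0
```

Request:
jog_arm([
  [0,0,0],
  [0,0,0],
  [0,0,0],
  [0,0,0],
  [0,0,0],
], turn=[0,0,0,0,0], claw=[0.5,0.7,0.9,1,1])

```text
clock: 10.45
tool_pos: [0.5498, 0.2233, 0.1073]
tool_rot: [-0.056, 0.998, -0.0, -0.0]
contact_force: [-0.0, 0.4, 0.4]
grip_width: 0.085
grasp_force: 0.0
```

Run:
```python
from h import *; from rig import read_camera; import cv2
w=read_camera("wrist");d=read_camera("side")
cv2.imwrite('pics/m5.png',np.hstack([cv2.resize(i[:,:,::-1],(400,300)) for i in (w,d)]))
s=r.sense();print(s['clock'],s['contact_force'],s['grip_width'],s['grasp_force'])
```

```text
10.55 [-0.37675727  0.13196065  0.63969142] 0.08532028194030916 0.0
```

View pics/m5.png

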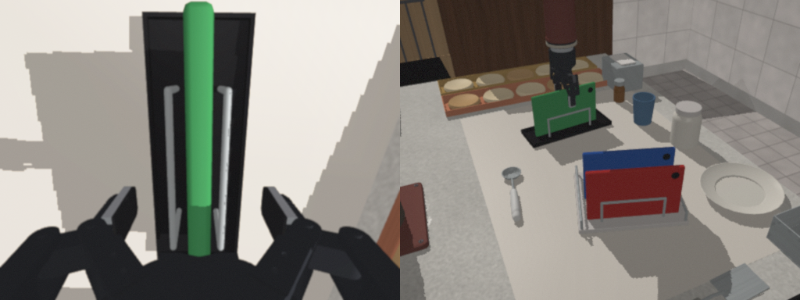

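The board stands upright between the hoops at column 199, with both fingers clear of it. I'll retreat straight up.

Request:
jog_arm([
  [0,0,-1],
  [0,0,-2],
  [0,0,-3],
  [0,0,-3],
  [0,0,-3],
], turn=[0,0,0,0,0], claw=[1,1,1,1,1])

```text
clock: 10.97
tool_pos: [0.5495, 0.2233, 0.2294]
tool_rot: [-0.056, 0.998, 0.0, 0.0]
contact_force: [1.4, -0.3, -0.8]
grip_width: 0.0852
grasp_force: 0.0
```

Request:
jog_arm([
  [0,0,0],
  [0,0,0],
  [0,0,0],
  [0,0,0],
  [0,0,0],
], turn=[0,0,0,0,0], claw=[1,1,1,1,1])

```text
clock: 11.38
tool_pos: [0.5492, 0.223, 0.2261]
tool_rot: [-0.056, 0.998, -0.0, -0.001]
contact_force: [-0.8, -0.7, 0.1]
grip_width: 0.0855
grasp_force: 0.0
```

Run:
```python
from h import *; from rig import read_camera; import cv2
w=read_camera("wrist");d=read_camera("scene")
cv2.imwrite('pics/m6.png',np.hstack([cv2.resize(i[:,:,::-1],(400,300)) for i in (w,d)]))
s=r.sense();print(s['clock'],s['tool_pos'],s['contact_force'])
```

```text
11.4833 [0.54941131 0.22309716 0.22633659] [ 0.2928958   0.41528422 -0.20594954]
```

View pics/m6.png

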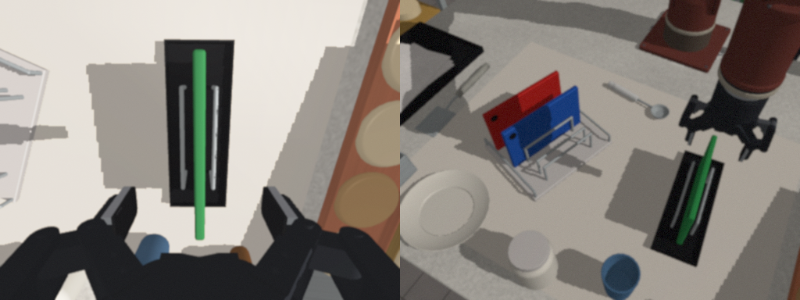

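The board stands centred between the hoops, from (200,52) to (200,238) in the wrist view. The gripper is clear, and red and blue are in their slots.

```bash
python3 -c "
from rig import order
print(order.sign_off())"
```

```text
the job is handed in; nothing more can be done
None
```

The green board is standing on its long edge on the drying stand's tray between the two hoops, let go only after it touched down; red and blue stayed in their slots, and I handed the job in at about 11.5 s (no verdict was returned).

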